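Hang the parts tray on the pin board and hook its cup on

ROBOT

A 6-joint arm with a two-finger parallel gripper is mounted at the origin on a cart in front of the work surface, level with it; the furniture and walls round the work are solid. World frame = base frame: x ahead of the robot, y to its left, z up, the work surface at z = 0. Lengths are in m, angles in rad, forces in N, time in s.
With the tool pointing down it reaches from about 0.35 to 0.775 m from the base axis. Payload 5.5 kg.
Tool frame: the origin (TCP) lies at the very end of the fingers, on their centre line; the grasp point (between the pads) lies 19 mm behind it; z points along the fingers, y is the line along which they close (so a half turn about z gives the same grasp; the last joint's range is limited). The gripper opens to 85 mm and grips with 20 to 120 N. Pads are 22 mm wide; open, the fingers measure 114 mm over their backs; the gripper's body (76 mm by 85 mm) begins 54 mm behind the grasp point. The pads swing forward as they close: fully open they stand 13 mm farther back than shut.
Start: joints at [1.109, 0.313, 0.046, 1.304, 0, 1.431], TCP at [0.182, 0.546, 0.231] pointing down, gripper open.
Joint ranges: [-2.76, 2.76], [-0.86, 1.69], [-1.03, 1.26], [-2.2, 2.34], [-1.47, 1.5], [-3.14, 3.14]. Speed limits (rad/s): [2.57, 2.57, 3.14, 3.14, 3.14, 3.14].

INTERFACE

Orientations are given as a rotation vector (axis times angle).
In Python, from rig import * gives the robot as it stands.
- The arm moves only by the tool servo_tool, never from a script. Its argument "plan" is a list of rows, each an object of numbers: "gripper": the closure, from -1 (fully open) to 1 (shut), so that 0 is half open; "dx", "dy", "dz": the shift along the tool's x, y, z normalised to -1 to 1, where 1 is 120 mm; "rx", "ry", "rz": the turn, a rotation vector about the tool's x, y, z normalised to -1 to 1, where 1 is 60 degrees. A call has 1 to 5 rows; each row is the pose to reach, as a shift and turn from the pose commanded when the call began, along the tool's axes at that moment; what a row does not reach only later rows make up. A row lasts 1/10 s, in which the tool goes at most 50 mm and 8.59 degrees, less where a joint would pass 70% of its speed; a pose out of reach is approached as far as the arm can. A call with a number of a shift or a turn outside -1 to 1 is refused whole. A call with a gripper value outside its range is refused whole. The fingers move at their own pace and stop on an object; "newtons" is the grip in N (left out, the last holds). Time passes only in rows, so rows that repeat a pose let the fingers close. It gives the time, the measured TCP pose, the force, the opening and the grip force at its end, in the units of the state.
- sense(): the state, without advancing time (a new reading comes with each control period).
- snapshot(name): name is "scene" or "top" or "wrist"; returns a dict with "frame" (400x640x3 uint8, blue, green, red), "fov_y" (degrees; the focal length in pixels is half the picture's height over the tangent of half this angle, whatever the lens; pixels are square), "cx", "cy" (the principal point, pixels), "T" (4x4, takes a point from camera to world coordinates). Camera axes: x right, y down, z forward; pixel columns grow to the right and rows downward; lengths in m; the calibration is good to about 2 mm. The wrist camera is an equidistant fisheye: a pixel r from the principal point sees the ray r / f radians off the axis. A picture is of the moment at which its call begins. There is no depth.
- job_done(): hands the job in; it is judged then, once.
The state is a dict: "time": time; "qpos": joint angles; "qd": joint speeds; "joint_torque": joint torques, N m; "eef_pos": TCP position; "eef_rot": TCP orientation; "contact_force": force on the tool from outside, world axes, zero at the start; "torque": the same for the moment, N m; "finger_gap": finger opening in m; "gripper_force": force on a finger pad.
Only numpy, scipy, OpenCV 4.12 (cv2) and the standard library are available. Lean on these libraries where they do the work, as an engineer would, in place of code of your own. Each camera call takes 0.05 s, during which the arm holds its last target. There are 200 camera calls.

TASK

Hang the green parts tray on the plywood pin board: get both holes of its wooden back plate over the two steel pins and push it fully home, with the back plate flat against the board. Then hang the small red cup by its own hook over the tray's front rim, so that it hangs upright outside the tray. Leave the box, the tape roll and the marker where they are.

Things in the scene. Friction and masses are not known exactly. Their poses are not given: they have to be found in the camera images.
- pin_board: Sizes in mm. Fixed plywood board, 260 wide, 185 high, 18 thick; its foot reaches 118 behind the front face. Origin: at worktop level under the middle of the front face; x into the board, y left seen from the front, z up. Two level steel pins, 10 diameter, round ends, stand out 60 from the face along -x at y = +75 and -75, axes 150 above the worktop.
- pin_left_root (a point): Where the axis of the left pin (y = +75) meets the board's front face; axes as pin_board.
- pin_right_root (a point): Where the axis of the right pin (y = -75) meets the board's front face; axes as pin_board.
- tray_plate (a point): Centre of the parts tray's wooden back plate, 200 wide (y), 115 high, 10 thick (x); 57.5 above its lower edge, on which the tray starts standing. x out of the plate's back, y left seen from the front, z up. 0.42 kg, mostly in the plate. Its bare top part between the holes (40 to 115 above the lower edge) can be pinched front to back or pushed.
- hole_left (a point): Centre, on the plate's back face, of the left hole: a through slot 18 wide, 14 high, 75 left of the middle, 85 above the lower edge; axes as tray_plate. Hanging, it lies 2 below the pin axis. Let go part way on the pins, the plate leans up to 10 degrees, lower edge toward the board; a firm push (5 to 15 N) at pin height slides it home and straightens it.
- hole_right (a point): Centre, on the plate's back face, of the right hole, 75 right of the middle, else as hole_left; axes as tray_plate.
- tray_rim (a point): Middle of the top edge of the green tray's front wall, 40 above the lower edge, 57.5 in front (-x) of tray_plate; axes as tray_plate. The wall is 5 thick and 200 long (y), its outside 55 in front of the plate's front. Side walls 4 thick, also 40 high; the 4 thick floor is level with the plate's lower edge.
- cup_center (a point): Centre of the loose red open cup, 44 deep (x), 46 wide (y), 50 high, walls 3, about 60 g, standing upright; 25 above its underside. x to its back (hook side), z up. It can be pinched across its width.
- cup_hook (a point): Middle of the cup hook's gap on the underside of its strap, 27 behind (+x) and 25 above cup_center, same axes; comes to rest on the rim. The strap, 36 wide, 4 thick, reaches 14 out from the cup's back at its top edge and turns down as a lip 4 thick, ending 16 below the strap's underside; the gap between cup and lip is 10.
- nail_box: Small light card box with a red mark, 50x50x52, a bystander; origin under its centre. The cup and this box may have changed places.
- tape_roll: Roll of masking tape lying flat, 104 across, 24 high, a bystander; origin under its centre.
- marker: White and blue felt marker lying along its y axis, 106 long, 13 thick, a bystander; origin under its centre.
Not all that is in view belongs to the job. Several things look just like the part that bears cup_center: the one meant starts farthest to the robot's right.

How it is judged:
By the outcome, as a careful person would: the job done as asked, in the order asked, and still so for the second after the job is handed in, with the robot touching nothing.
It also fails if it takes over 59 s, if anything falls off the work surface, if the arm or the gripper's body presses on something with over 40 N, if the wrist force passes 120 N, or if a joint passes its speed limit or range.

## Working session

There is one attempt and no reset: what is moved stays moved. The work goes in short steps, Python scripts to look and compute and a tool call to move; the robot and the scene stay as the last step left them, time stands still between calls to the robot, and variables do not carry over. Pictures are saved under pics/ and viewed, at most 10 in all, crops included, and the job is handed in when it is done.

Besides the shell and the picture viewer there is one more tool, called after "Emit:" by a JSON object that holds its "method" and its "body", one argument or row to a line. servo_tool: Moves the arm, as the interface text tells. Its arguments: {"type":"object","properties":{"plan":{"type":"array"},"newtons":{"type":"number"}},"required":["plan"]}

```bash
mkdir -p pics; ls; python3 - <<'E'
from rig import *
import cv2,numpy as np,pickle
s=sense();print({k:np.round(v,3) for k,v in s.items()})
d={}
for n in("scene","top","wrist"):
    c=snapshot(n);cv2.imwrite(f"pics/{n}0.png",c["frame"]);d[n]=c;print(n,c["fov_y"],c["cx"],c["cy"],np.round(c["T"],3).tolist())
pickle.dump(d,open("d0.pkl","wb"))
E
```

```text
pics
{'time': np.float64(0.0), 'qpos': array([ 1.109,  0.314,  0.045,  1.304, -0.   ,  1.431]), 'qd': array([ 0.   , -0.001,  0.001,  0.002,  0.   , -0.002]), 'joint_torque': array([-1.0000e-03, -4.8062e+01,  2.9853e+01,  1.9000e-02, -0.0000e+00,
       -0.0000e+00]), 'eef_pos': array([0.182, 0.545, 0.23 ]), 'eef_rot': array([-5.03e-01, -3.10e+00,  3.00e-03]), 'contact_force': array([-0.063, -0.246, -0.071]), 'torque': array([ 0.007, -0.024,  0.006]), 'gripper_force': np.float64(0.0), 'finger_gap': np.float64(0.085)}
scene 52.43605741142777 318.05544786127876 200.7863319967249 [[0.586, -0.48, 0.653, -0.11], [-0.81, -0.326, 0.487, -0.281], [-0.02, -0.815, -0.58, 0.666], [0.0, 0.0, 0.0, 1.0]]
top 53.01084524029904 318.4251797493507 199.4008753022985 [[-0.001, -0.993, 0.119, 0.385], [-1.0, -0.0, -0.009, 0.192], [0.009, -0.119, -0.993, 1.232], [0.0, 0.0, 0.0, 1.0]]
wrist 65.70646984690485 320.6717383140608 196.59100400015527 [[0.316, 0.908, 0.276, 0.112], [0.949, -0.302, -0.093, 0.569], [-0.001, 0.291, -0.957, 0.372], [0.0, 0.0, 0.0, 1.0]]
```

View pics/scene0.png

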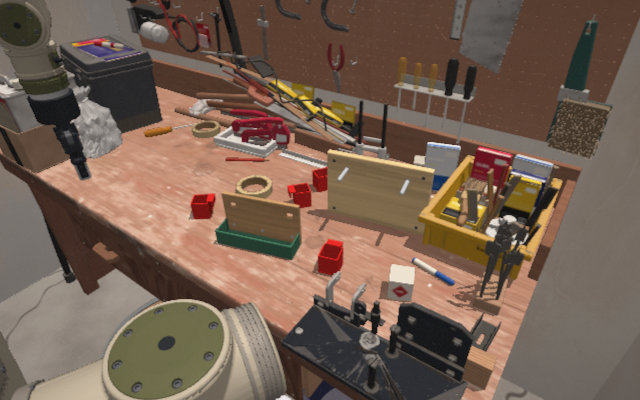

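View pics/top0.png

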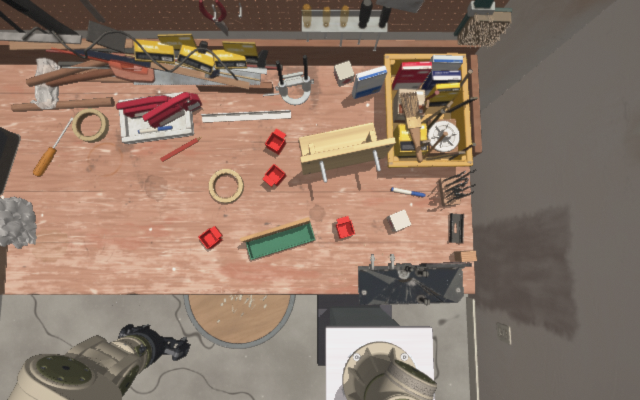

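Scene picture: tray at about (260,225), board at (380,190), box at (401,283), marker at (432,271). There are four red cups in the top picture: (210,238), (274,176), (275,142) and (345,228). The last is farthest to the robot's right (smallest y), so I choose it and check it in close crops.

```bash
python3 - <<'E'
import cv2
a=cv2.imread("pics/top0.png")[115:265,235:425];cv2.imwrite("pics/topc.png",cv2.resize(a,None,fx=4,fy=4,interpolation=cv2.INTER_CUBIC))
a=cv2.imread("pics/scene0.png")[140:285,210:410] # x4
cv2.imwrite("pics/scenec.png",cv2.resize(a,None,fx=4,fy=4,interpolation=cv2.INTER_CUBIC))
E
```

```text
(no output)
```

View pics/topc.png

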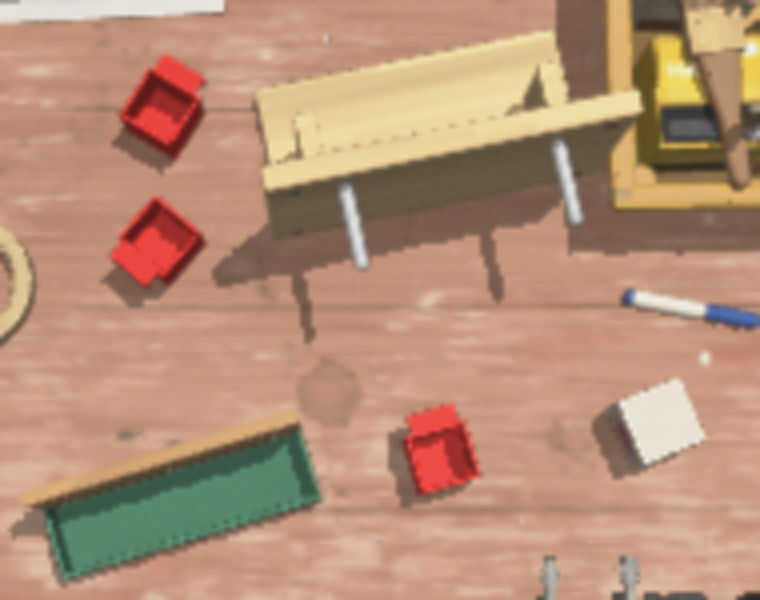

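View pics/scenec.png

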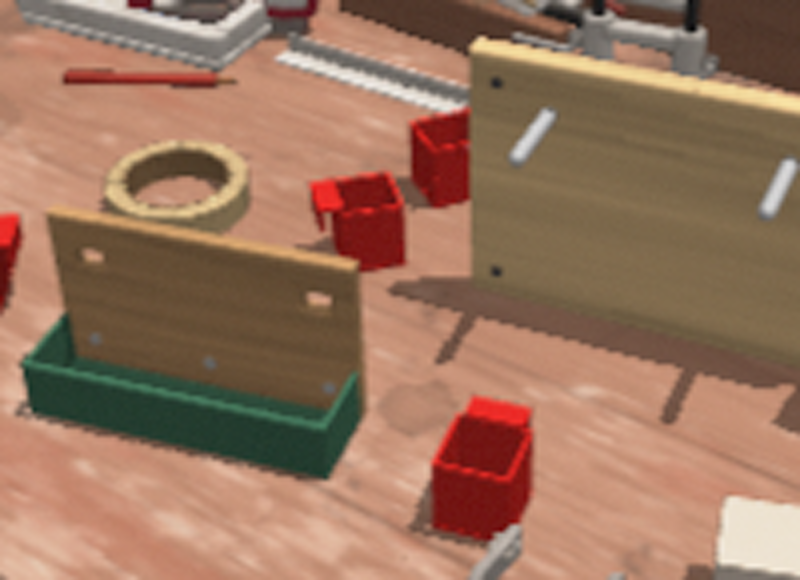

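Crops. Top: the chosen cup is at crop (440,450) with its hook pointing away from the robot. The white box is at (660,422), the tray at (180,495), the pin tips at (362,267) and (575,221). Scene: tray holes at (92,256) and (319,299), cup at (482,470). Next I fit the planar poses from both views.

```bash
cat > h.py <<'E'
import numpy as np,pickle
from scipy.optimize import least_squares
def proj(c,P):
    T=c["T"];p=(np.atleast_2d(P)-T[:3,3])@T[:3,:3];f=200/np.tan(np.radians(c["fov_y"])/2)
    return np.c_[c["cx"]+f*p[:,0]/p[:,2],c["cy"]+f*p[:,1]/p[:,2]]
def place(q,P):
    c,s=np.cos(q[2]),np.sin(q[2]);P=np.atleast_2d(np.array(P,float))
    return P@np.array([[c,-s,0],[s,c,0],[0,0,1]]).T+[q[0],q[1],0]
def uncrop(u,o,k=4): return (np.array(u,float)+.5)/k-.5+o
def fit(obs,cams,q0,names=None):
    # obs: (cam,point,pixel)
    r=lambda q:np.concatenate([(proj(cams[c],place(q,p))-u).ravel() for c,p,u in obs])
    s=least_squares(r,q0,loss="soft_l1");return s.x,r(s.x).reshape(-1,2)
E
python3 - <<'E'
from h import *
d=pickle.load(open("d0.pkl","rb"))
t=lambda p,u:("top",p,uncrop(u,(235,115)));s=lambda p,u:("scene",p,uncrop(u,(210,140)))
mm=lambda*a:np.array(a)/1000
O={}
O["board"]=([t(mm(0,130,185),(267,188)),t(mm(0,-130,185),(641,112)),t(mm(-60,75,150),(362,266)),t(mm(-60,-75,150),(575,221)),
 s(mm(0,130,185),(474,47)),s(mm(0,130,0),(478,280)),s(mm(-60,75,150),(516,160)),s(mm(-60,-75,150),(767,212)),s(mm(0,75,150),(551,113)),s(mm(0,-75,150),(796,160))],[.6,.1,-.2])
O["tray"]=([t(mm(5,100,115),(22,497)),t(mm(5,-100,115),(296,410)),t(mm(-60,100,40),(65,581)),t(mm(-60,-100,40),(320,501)),
 s(mm(-5,75,85),(92,256)),s(mm(-5,-75,85),(319,299)),s(mm(-60,100,40),(24,366)),s(mm(-60,-100,40),(328,435)),s(mm(-60,-100,0),(326,476)),s(mm(-60,100,0),(34,412)),s(mm(-5,100,115),(50,214))],[.35,.3,.2])
O["cup"]=([t(mm(36,18,50),(407,415)),t(mm(36,-18,50),(455,405)),t(mm(-22,23,50),(418,496)),t(mm(-22,-23,50),(480,478)),
 s(mm(-22,23,50),(434,465)),s(mm(-22,-23,50),(508,480)),s(mm(22,-23,50),(532,438)),s(mm(36,18,50),(472,401)),s(mm(36,-18,50),(531,408)),s(mm(-22,23,0),(433,530)),s(mm(-22,-23,0),(496,541))],[.35,.12,.2])
Q={}
for n,(o,q0) in O.items():
    q,r=fit(o,d,q0);Q[n]=q;print(n,np.round(q,4),"\n",np.round(r.T,1))
pickle.dump(Q,open("Q.pkl","wb"))
E
```

```text
board [0.6415 0.1005 0.1979] 
 [[ 0.1  1.8  0.7  1.  -1.1 -1.6 -0.2 -0.6  0.2 -1.1]
 [-1.5 -1.1 -0.9 -0.2 -0.4  1.4  0.   1.  -0.3  0.6]]
tray [0.4394 0.3008 0.2942] 
 [[ 0.4  1.1  0.3  1.8 -0.6 -0.7 -1.1 -0.8  0.7 -0.9 -1. ]
 [-2.2 -1.3 -1.2 -1.1  0.9  1.4 -0.7 -1.1  1.4  0.2 -0.4]]
cup [0.4409 0.1008 0.265 ] 
 [[ 0.4  0.1  1.3  0.8 -1.9 -0.5 -0.3 -0.4 -0.2 -1.1  2.4]
 [-0.1 -0.8 -0.9 -0.5 -0.4  0.7 -1.7 -0.3  1.4 -0.4  1.8]]
```

```bash
cat >> h.py <<'E'
from scipy.spatial.transform import Rotation as Ro
def down(yaw,sgn):  # tool y along sgn*(cos yaw,sin yaw,0), z down
    y=sgn*np.array([np.cos(yaw),np.sin(yaw),0]);z=np.array([0,0,-1.]);return np.c_[np.cross(y,z),y,z]
def go(s,p,R):
    R0=Ro.from_rotvec(s["eef_rot"]).as_matrix();d=R0.T@(np.array(p)-s["eef_pos"])/.12
    r=Ro.from_matrix(R0.T@R).as_rotvec()/np.radians(60)
    print("shift",np.round(d,3),"turn",np.round(r,3))
E
python3 - <<'E'
from h import *
from rig import *
s=sense();Q=pickle.load(open("Q.pkl","rb"))
R0=Ro.from_rotvec(s["eef_rot"]).as_matrix();print(np.round(R0,3))
q=Q["tray"]
for sg in(1,-1):
    print(sg);go(s,[q[0],q[1],.23],down(q[2],sg))
E
```

```text
[[-0.949  0.316 -0.001]
 [ 0.316  0.949 -0.001]
 [ 0.    -0.001 -1.   ]]
1
shift [-2.681 -1.252  0.006] turn [-0.001  0.     0.912]
-1
shift [-2.681 -1.252  0.006] turn [-1.000e-03 -2.000e-03 -2.088e+00]
```

Emit:
{"method": "servo_tool", "body": {
  "plan": [
    {"gripper": -1, "dx": -1, "dy": -0.47, "rz": 0.456},
    {"gripper": -1, "dx": -1, "dy": -0.47, "rz": 0.456},
    {"gripper": -1, "dx": -1, "dy": -0.47, "rz": 0.456},
    {"gripper": -1, "dx": -1, "dy": -0.47, "rz": 0.456}
  ]
}}

```text
schema error: expected keys gripper, dx, dy, dz, rx, ry, rz
```

Emit:
{"method": "servo_tool", "body": {
  "plan": [
    {"gripper": -1, "dx": -0.95, "dy": 0.04, "rz": 0.456},
    {"gripper": -1, "dx": -0.95, "dy": 0.04, "rz": 0.456},
    {"gripper": -1, "dx": -0.95, "dy": 0.04, "rz": 0.456},
    {"gripper": -1, "dx": -0.95, "dy": 0.04, "rz": 0.456}
  ]
}}

```text
schema error: expected keys gripper, dx, dy, dz, rx, ry, rz
```

Emit:
{"method": "servo_tool", "body": {
  "plan": [
    {"gripper": -1, "dx": -0.78, "dy": 0.45},
    {"gripper": -1, "dx": -0.78, "dy": 0.45},
    {"gripper": -1, "dx": -0.78, "dy": 0.45},
    {"gripper": -1, "dx": -0.78, "dy": 0.45}
  ]
}}

```text
schema error: expected keys gripper, dx, dy, dz, rx, ry, rz
```

```bash
cat >> h.py <<'E'
def cam(n,name=None,crop=None,k=1):
    import rig,cv2
    c=rig.snapshot(n);pickle.dump(c,open(f"{name}.pkl","wb"));a=c["frame"]
    if crop: a=a[crop[1]:crop[3],crop[0]:crop[2]]
    cv2.imwrite(f"pics/{name}.png",cv2.resize(a,None,fx=k,fy=k,interpolation=cv2.INTER_CUBIC));return c
def fproj(c,P):  # fisheye
    T=c["T"];p=(np.atleast_2d(P)-T[:3,3])@T[:3,:3];f=200/np.tan(np.radians(c["fov_y"])/2)
    r=np.hypot(p[:,0],p[:,1]);th=np.arctan2(r,p[:,2]);return np.c_[c["cx"]+f*th*p[:,0]/r,c["cy"]+f*th*p[:,1]/r]
E
python3 - <<'E'
from h import *
from rig import *
s=sense();Q=pickle.load(open("Q.pkl","rb"));q=Q["tray"]
print(s["time"],s["qpos"],s["eef_pos"]);go(s,[q[0],q[1],.23],down(q[2],1))
c=cam("wrist","w1")
pts=np.array([[5,100,115],[5,-100,115],[-5,100,115],[-5,-100,115],[-60,100,40],[-60,-100,40],[-5,75,85],[-5,-75,85]])/1000
print(np.round(fproj(c,place(q,pts)),1).tolist())
b=Q["board"];print(np.round(fproj(c,place(b,np.array([[-60,75,150],[-60,-75,150],[0,130,185]])/1000)),1).tolist())
E
```

```text
0.15 [1.10940787e+00 3.13856011e-01 4.52569997e-02 1.30363046e+00
 8.76188441e-06 1.43118662e+00] [0.18168423 0.54513378 0.23060471]
shift [-2.681 -1.252  0.006] turn [-0.001  0.     0.912]
[[269.6, 390.1], [180.1, 418.1], [264.6, 386.1], [175.6, 414.9], [246.7, 324.1], [166.1, 364.0], [254.2, 375.2], [189.6, 398.9]]
[[185.8, 459.6], [140.7, 459.1], [225.9, 488.0]]
```

View pics/w1.png

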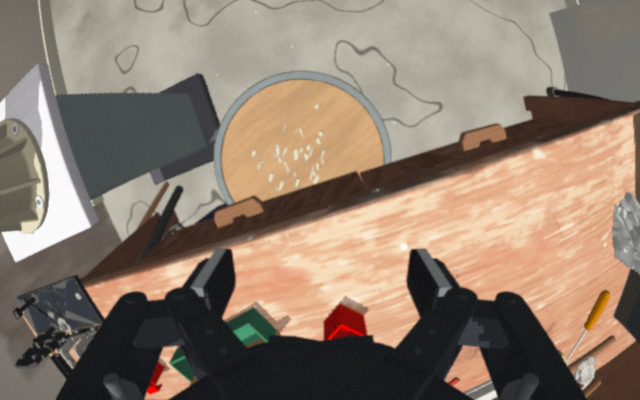

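All keys are required, so the arm has not moved yet. The wrist picture only shows the start view (fingers at the bottom, the tray's green at (250,325)). I'll redo the moves.

Emit:
{"method": "servo_tool", "body": {
  "plan": [
    {"gripper": -1, "dx": -1, "dy": -0.47, "dz": 0, "rx": 0, "ry": 0, "rz": 0.456},
    {"gripper": -1, "dx": -1, "dy": -0.47, "dz": 0, "rx": 0, "ry": 0, "rz": 0.456},
    {"gripper": -1, "dx": -1, "dy": -0.47, "dz": 0, "rx": 0, "ry": 0, "rz": 0.456},
    {"gripper": -1, "dx": -1, "dy": -0.47, "dz": 0, "rx": 0, "ry": 0, "rz": 0.456}
  ]
}}

```text
time: 0.6
eef_pos: [0.2803, 0.4516, 0.2312]
eef_rot: [1.234, 2.888, -0.001]
contact_force: [-0.5, 0.9, 0.1]
finger_gap: 0.0856
gripper_force: 0.0
```

Emit:
{"method": "servo_tool", "body": {
  "plan": [
    {"gripper": -1, "dx": -0.95, "dy": 0.04, "dz": 0, "rx": 0, "ry": 0, "rz": 0.456},
    {"gripper": -1, "dx": -0.95, "dy": 0.04, "dz": 0, "rx": 0, "ry": 0, "rz": 0.456},
    {"gripper": -1, "dx": -0.95, "dy": 0.04, "dz": 0, "rx": 0, "ry": 0, "rz": 0.456},
    {"gripper": -1, "dx": -0.95, "dy": 0.04, "dz": 0, "rx": 0, "ry": 0, "rz": 0.456}
  ]
}}

```text
time: 1.0
eef_pos: [0.3621, 0.3746, 0.2311]
eef_rot: [-1.879, -2.518, 0.0]
contact_force: [-1.0, 0.0, 0.5]
finger_gap: 0.0855
gripper_force: 0.0
```

Emit:
{"method": "servo_tool", "body": {
  "plan": [
    {"gripper": -1, "dx": -0.78, "dy": 0.45, "dz": 0, "rx": 0, "ry": 0, "rz": 0},
    {"gripper": -1, "dx": -0.78, "dy": 0.45, "dz": 0, "rx": 0, "ry": 0, "rz": 0},
    {"gripper": -1, "dx": -0.78, "dy": 0.45, "dz": 0, "rx": 0, "ry": 0, "rz": 0},
    {"gripper": -1, "dx": -0.78, "dy": 0.45, "dz": 0, "rx": 0, "ry": 0, "rz": 0}
  ]
}}

```text
time: 1.4
eef_pos: [0.4399, 0.3017, 0.231]
eef_rot: [-1.872, -2.522, 0.0]
contact_force: [-0.6, 0.5, 0.2]
finger_gap: 0.0856
gripper_force: 0.0
```

```bash
python3 - <<'E'
from h import *
from rig import *
s=sense();Q=pickle.load(open("Q.pkl","rb"));q=Q["tray"]
print(s["time"],s["qpos"],s["eef_pos"]);go(s,[q[0],q[1],.23],down(q[2],1))
c=cam("wrist","w2")
pts=np.array([[5,100,115],[5,-100,115],[-5,100,115],[-5,-100,115],[-60,100,40],[-60,-100,40],[-5,75,85],[-5,-75,85]])/1000
print(np.round(fproj(c,place(q,pts)),1).tolist())
b=Q["board"];print(np.round(fproj(c,place(b,np.array([[-60,75,150],[-60,-75,150],[0,130,185]])/1000)),1).tolist())
E
```

```text
1.4 [ 4.50223644e-01  2.32793724e-01 -6.25720444e-02  1.27598394e+00
  6.31226510e-04  1.72717020e+00] [0.43988021 0.30167253 0.23100496]
shift [-0.006 -0.006  0.008] turn [-0.001 -0.001 -0.   ]
[[324.6, 75.1], [323.8, 290.0], [312.3, 75.1], [313.7, 289.9], [262.7, 83.2], [269.9, 254.6], [313.3, 105.1], [314.1, 254.0]]
[[398.5, 360.0], [370.4, 430.8], [480.0, 341.8]]
```

View w2.

View pics/w2.png

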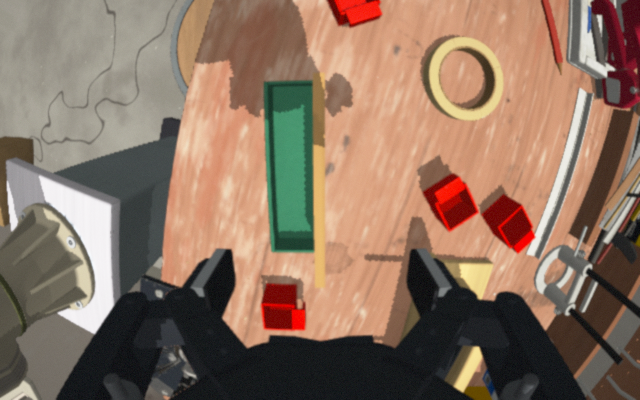

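Wrist view: plate top edge at columns 313–325, ending near rows 78 and 288. Rim corners are at (265,82) and (271,251), within 2–3 px of the prediction, so the tray pose is good to about 2 mm. The chosen cup is at (282,308). Descending to pinch the plate.

Emit:
{"method": "servo_tool", "body": {
  "plan": [
    {"gripper": -1, "dx": 0, "dy": -0.005, "dz": 0.65, "rx": 0, "ry": 0, "rz": 0},
    {"gripper": -1, "dx": 0, "dy": -0.005, "dz": 0.65, "rx": 0, "ry": 0, "rz": 0}
  ]
}}

```text
time: 1.65
eef_pos: [0.4368, 0.3029, 0.1514]
eef_rot: [-1.867, -2.525, 0.001]
contact_force: [-0.6, -0.4, -0.7]
finger_gap: 0.0856
gripper_force: 0.0
```

Emit:
{"method": "servo_tool", "body": {
  "plan": [
    {"gripper": -1, "dx": 0, "dy": 0, "dz": 0.32, "rx": 0, "ry": 0, "rz": 0},
    {"gripper": -1, "dx": 0, "dy": 0, "dz": 0.64, "rx": 0, "ry": 0, "rz": 0},
    {"gripper": -1, "dx": 0, "dy": 0, "dz": 0.64, "rx": 0, "ry": 0, "rz": 0}
  ]
}}

```text
time: 1.95
eef_pos: [0.4334, 0.3013, 0.0719]
eef_rot: [-1.864, -2.522, 0.014]
contact_force: [-0.4, -0.5, 0.7]
finger_gap: 0.0856
gripper_force: 0.0
```

Emit:
{"method": "servo_tool", "body": {
  "newtons": 70,
  "plan": [
    {"gripper": 1, "dx": 0, "dy": 0, "dz": 0, "rx": 0, "ry": 0, "rz": 0},
    {"gripper": 1, "dx": 0, "dy": 0, "dz": 0, "rx": 0, "ry": 0, "rz": 0},
    {"gripper": 1, "dx": 0, "dy": 0, "dz": 0, "rx": 0, "ry": 0, "rz": 0},
    {"gripper": 1, "dx": 0, "dy": 0, "dz": 0, "rx": 0, "ry": 0, "rz": 0},
    {"gripper": 1, "dx": 0, "dy": 0, "dz": 0, "rx": 0, "ry": 0, "rz": 0}
  ]
}}

```text
time: 2.45
eef_pos: [0.4397, 0.3019, 0.0776]
eef_rot: [1.872, 2.522, 0.003]
contact_force: [-2.2, -0.7, 3.5]
finger_gap: 0.0124
gripper_force: 2.7
```

Emit:
{"method": "servo_tool", "body": {
  "plan": [
    {"gripper": 1, "dx": 0, "dy": 0, "dz": 0, "rx": 0, "ry": 0, "rz": 0},
    {"gripper": 1, "dx": 0, "dy": 0, "dz": 0, "rx": 0, "ry": 0, "rz": 0},
    {"gripper": 1, "dx": 0, "dy": 0, "dz": 0, "rx": 0, "ry": 0, "rz": 0}
  ]
}}

```text
time: 2.75
eef_pos: [0.4395, 0.3018, 0.0776]
eef_rot: [1.872, 2.522, 0.002]
contact_force: [-1.6, -0.5, 6.9]
finger_gap: 0.009
gripper_force: 69.4
```

Emit:
{"method": "servo_tool", "body": {
  "plan": [
    {"gripper": 1, "dx": 0, "dy": 0, "dz": -0.3, "rx": 0, "ry": 0, "rz": 0},
    {"gripper": 1, "dx": 0, "dy": 0, "dz": -0.56, "rx": 0, "ry": 0, "rz": 0},
    {"gripper": 1, "dx": 0, "dy": 0, "dz": -0.56, "rx": 0, "ry": 0, "rz": 0}
  ]
}}

```text
time: 3.05
eef_pos: [0.4414, 0.3026, 0.1475]
eef_rot: [1.871, 2.52, 0.01]
contact_force: [0.0, 0.4, -4.3]
finger_gap: 0.0092
gripper_force: 69.5
```

```bash
python3 - <<'E'
from h import *
from rig import *
s=sense();Q=pickle.load(open("Q.pkl","rb"));b=Q["board"]
print(s["time"],s["eef_pos"],s["contact_force"]);p=place(b,[-.12,0,.1426])[0];print(p);go(s,p,down(b[2],1))
E
```

```text
3.05 [0.44144128 0.30263701 0.14751601] [ 0.04843421  0.44870709 -4.25370676]
[0.52379404 0.07686554 0.1426    ]
shift [-2.     0.112  0.039] turn [ 0.006 -0.001  0.091]
```

Emit:
{"method": "servo_tool", "body": {
  "plan": [
    {"gripper": 1, "dx": -0.33, "dy": 0.02, "dz": 0, "rx": 0, "ry": 0, "rz": 0.05},
    {"gripper": 1, "dx": -0.67, "dy": 0.04, "dz": 0, "rx": 0, "ry": 0, "rz": 0.09},
    {"gripper": 1, "dx": -1, "dy": 0.056, "dz": 0.03, "rx": 0, "ry": 0, "rz": 0.09}
  ]
}}

```text
time: 3.35
eef_pos: [0.4799, 0.1875, 0.1389]
eef_rot: [-1.988, -2.432, 0.001]
contact_force: [1.5, -0.4, -4.5]
finger_gap: 0.0092
gripper_force: 69.4
```

Emit:
{"method": "servo_tool", "body": {
  "plan": [
    {"gripper": 1, "dx": -0.35, "dy": 0.05, "dz": 0, "rx": 0, "ry": 0, "rz": 0},
    {"gripper": 1, "dx": -0.7, "dy": 0.1, "dz": 0, "rx": 0, "ry": 0, "rz": 0},
    {"gripper": 1, "dx": -0.99, "dy": 0.15, "dz": 0, "rx": 0, "ry": 0, "rz": 0},
    {"gripper": 1, "dx": -0.99, "dy": 0.15, "dz": 0, "rx": 0, "ry": 0, "rz": 0},
    {"gripper": 1, "dx": -0.99, "dy": 0.15, "dz": 0, "rx": 0, "ry": 0, "rz": 0}
  ]
}}

```text
time: 3.85
eef_pos: [0.5206, 0.075, 0.1385]
eef_rot: [-1.99, -2.427, 0.002]
contact_force: [0.7, 0.1, -4.2]
finger_gap: 0.0087
gripper_force: 69.4
```

```bash
python3 - <<'E'
from h import *
from rig import *
import cv2
s=sense();Q=pickle.load(open("Q.pkl","rb"));b=Q["board"]
print(s["time"],s["eef_pos"],s["contact_force"],s["qpos"]);go(s,place(b,[-.12,0,.1426])[0],down(b[2],1))
a=cam("scene","s3");t=cam("top","t3");w=cam("wrist","w3")
def up(im,k):return cv2.resize(im,None,fx=k,fy=k,interpolation=cv2.INTER_CUBIC)
# montage: scene crop 200x150 x3 -> 600x450 ; 
sc=up(a["frame"][135:265,270:470],4);cv2.imwrite("pics/m3.png",sc)
E
```

```text
3.85 [0.52060403 0.07496761 0.13852647] [ 0.68303812  0.05735679 -4.19522598] [-1.00101143e-02  2.68472838e-01 -2.48081746e-01  1.05705709e+00
  5.83182172e-04  1.36351160e+00]
shift [ 0.01   0.029 -0.034] turn [-0.003 -0.001 -0.001]
```

View pics/m3.png

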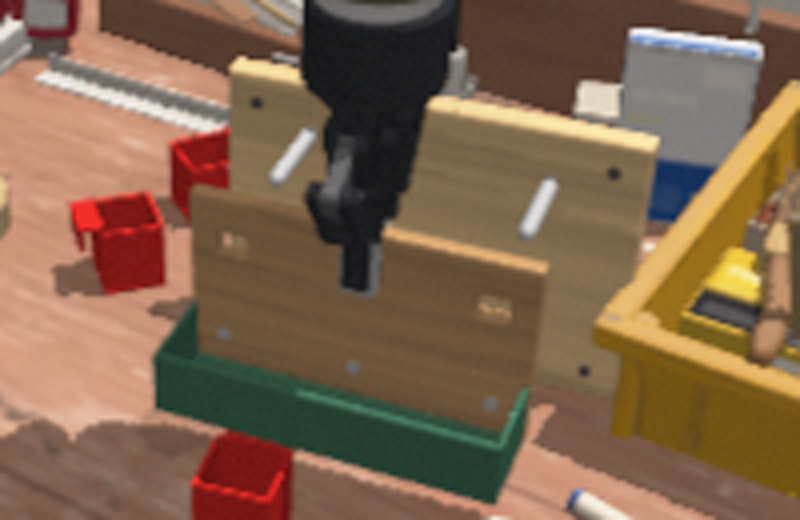

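Scene crop: tray held level with holes at (234,244) and (494,308), pin tips at (277,180) and (529,233). I'll fit board and tray in the same view so the camera bias cancels.

```bash
cat > f3.py <<'E'
from h import *
mm=lambda*a:np.array(a)/1000
c=pickle.load(open("s3.pkl","rb"))
u=lambda p:uncrop(p,(270,135))
tr=[(mm(-5,75,85),(234,244)),(mm(-5,-75,85),(494,308)),(mm(-5,100,115),(194,192)),(mm(-5,-100,115),(545,272)),(mm(-60,100,40),(157,352)),(mm(-60,-100,40),(500,441)),(mm(-60,-100,0),(494,501)),(mm(-60,100,0),(158,406))]
bo=[(mm(-60,75,150),(276,181)),(mm(-60,-75,150),(527,233)),(mm(0,75,150),(309,133)),(mm(0,-75,150),(550,183)),(mm(0,130,185),(231,69)),(mm(0,-130,185),(658,152))]
def f4(obs,q0):
    r=lambda q:np.concatenate([(proj(c,place(q[:3],p)+[0,0,q[3]])-u(px)).ravel() for p,px in obs])
    s=least_squares(r,q0,loss="soft_l1");return s.x,s.fun.reshape(-1,2)
t,rt=f4(tr,[.52,.075,.2,.063]);b,rb=f4(bo,[.64,.1,.2,0])
if __name__=="__main__":
    print("tray",np.round(t,4),np.round(rt.T,1).tolist());print("board",np.round(b,4),np.round(rb.T,1).tolist())
    cc,ss=np.cos(b[2]),np.sin(b[2]);d=t[:2]-b[:2];print("tray in board",cc*d[0]+ss*d[1],-ss*d[0]+cc*d[1],t[2]-b[2],t[3]-b[3])
E
python3 f3.py
```

```text
tray [0.5331 0.0807 0.1993 0.0534] [[0.3, -0.6, -0.0, -0.4, -0.1, 0.4, 0.2, 0.2], [0.2, -0.4, -0.2, -0.1, -0.1, 0.9, -0.1, -0.1]]
board [ 0.6432  0.1011  0.2098 -0.0017] [[0.1, -0.2, 0.7, 0.5, -0.4, -0.6], [0.2, 0.8, 0.1, -0.1, -0.4, -0.6]]
tray in board -0.11191459433692713 0.0029658088546112814 -0.010508871996243535 0.05509860760702395
```

```bash
cat >> f3.py <<'E'
    def f3(obs,z,q0):
        r=lambda q:np.concatenate([(proj(c,place(q,p)+[0,0,z])-u(px)).ravel() for p,px in obs])
        s=least_squares(r,q0,loss="soft_l1");return s.x,s.fun.reshape(-1,2)
    for zt in (.059,.061,.063):
        t,r=f3(tr,zt,[.52,.075,.2]);print(zt,np.round(t,4),np.round(r.T,1).tolist())
    b,r=f3(bo,0,[.64,.1,.2]);print(b,np.round(r.T,1).tolist())
E
python3 f3.py
python3 - <<'E'
import cv2,pickle
c=pickle.load(open("t3.pkl","rb"))["frame"][120:235,260:410]
cv2.imwrite("pics/t3c.png",cv2.resize(c,None,fx=5,fy=5,interpolation=cv2.INTER_CUBIC))
E
```

```text
tray [0.5331 0.0807 0.1993 0.0534] [[0.3, -0.6, -0.0, -0.4, -0.1, 0.4, 0.2, 0.2], [0.2, -0.4, -0.2, -0.1, -0.1, 0.9, -0.1, -0.1]]
board [ 0.6432  0.1011  0.2098 -0.0017] [[0.1, -0.2, 0.7, 0.5, -0.4, -0.6], [0.2, 0.8, 0.1, -0.1, -0.4, -0.6]]
tray in board -0.11191459433692713 0.0029658088546112814 -0.010508871996243535 0.05509860760702395
0.059 [0.527  0.0771 0.1949] [[0.1, -0.2, -0.3, 0.1, -0.6, 0.7, 0.5, -0.3], [-0.2, -0.4, -0.7, -0.2, -0.3, 1.3, 0.4, -0.1]]
0.061 [0.5249 0.0759 0.1932] [[-0.0, -0.1, -0.4, 0.3, -0.8, 0.7, 0.5, -0.4], [-0.3, -0.4, -0.9, -0.2, -0.3, 1.4, 0.6, -0.1]]
0.063 [0.5227 0.0746 0.1912] [[-0.1, 0.0, -0.5, 0.4, -1.0, 0.8, 0.6, -0.6], [-0.4, -0.4, -1.1, -0.3, -0.4, 1.5, 0.8, -0.2]]
[0.64074005 0.09984536 0.20847763] [[-0.1, -0.1, 0.6, 0.6, -0.5, -0.4], [0.2, 0.9, 0.1, -0.1, -0.5, -0.5]]
```

View pics/t3c.png

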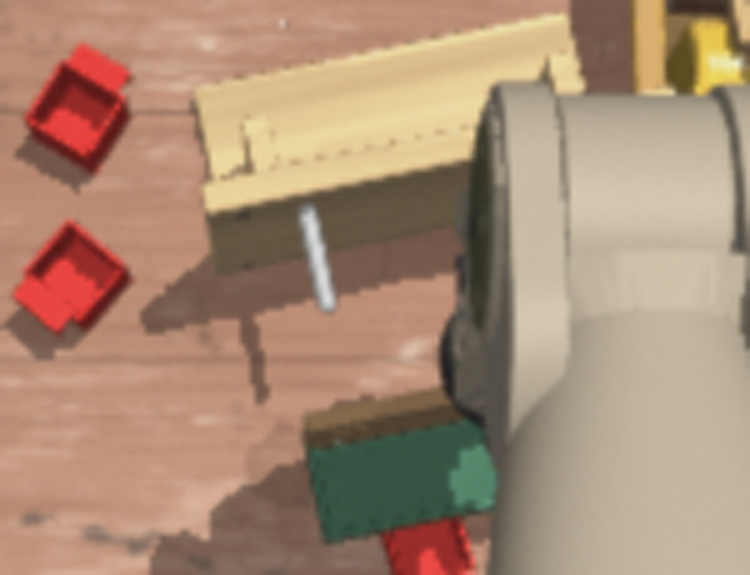

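Top crop: left pin tip at (327,308), root at (307,208), tray plate's left end at (305,413)–(307,447). The arm hides the right half. Checking the lateral alignment from this view.

```bash
python3 - <<'E'
from h import *
from rig import *
c=pickle.load(open("t3.pkl","rb"));s=sense();u=lambda p:uncrop(p,(260,120),5)
p=s["eef_pos"];q=[p[0],p[1],.199];z=p[2]-.0776
for n,P,px in(("back",(.005,.1,.115),(305,413)),("front",(-.005,.1,.115),(307,447)),("rim",(-.06,.1,.04),(327,543))):
    print(n,np.round(u(px)-proj(c,place(q,P)+[0,0,z])[0],2))
for b in([.6415,.1005,.198],[.638,.099,.204],[.6415,.1005,.206]):
  for n,P,px in(("tip",(-.06,.075,.15),(328,309)),("root",(0,.075,.15),(307,207)),("top",(0,.13,.185),(207,213))): print(b,n,np.round(u(px)-proj(c,place(b,P))[0],2))
b=[.6405,.1002,.204];go(s,place(b,[-.07,0,.1428])[0],down(b[2],1))
E
```

```text
back [-0.51  0.44]
front [-0.86  3.56]
rim [-0.3   0.93]
[0.6415, 0.1005, 0.198] tip [-0.64  1.21]
[0.6415, 0.1005, 0.198] root [-0.48  1.93]
[0.6415, 0.1005, 0.198] top [-0.42  2.04]
[0.638, 0.099, 0.204] tip [-1.35 -0.19]
[0.638, 0.099, 0.204] root [-1.06  0.52]
[0.638, 0.099, 0.204] top [-1.04  0.47]
[0.6415, 0.1005, 0.206] tip [-0.86  1.03]
[0.6415, 0.1005, 0.206] root [-0.52  1.72]
[0.6415, 0.1005, 0.206] top [-0.5   1.66]
shift [-0.009  0.436 -0.03 ] turn [-0.002 -0.001 -0.003]
```

Emit:
{"method": "servo_tool", "body": {
  "plan": [
    {"gripper": 1, "dx": -0.002, "dy": 0.2, "dz": -0.03, "rx": 0, "ry": 0, "rz": -0.003},
    {"gripper": 1, "dx": -0.003, "dy": 0.36, "dz": -0.03, "rx": 0, "ry": 0, "rz": -0.003},
    {"gripper": 1, "dx": -0.004, "dy": 0.43, "dz": -0.03, "rx": 0, "ry": 0, "rz": -0.003},
    {"gripper": 1, "dx": -0.004, "dy": 0.43, "dz": -0.03, "rx": 0, "ry": 0, "rz": -0.003},
    {"gripper": 1, "dx": -0.004, "dy": 0.43, "dz": -0.03, "rx": 0, "ry": 0, "rz": -0.003}
  ]
}}

```text
time: 4.5
eef_pos: [0.5708, 0.0862, 0.1431]
eef_rot: [-1.983, -2.435, 0.002]
contact_force: [0.4, 0.0, -3.7]
finger_gap: 0.0091
gripper_force: 69.8
```

```bash
python3 - <<'E'
from h import *
from rig import *
import cv2
s=sense();print(s["time"],s["eef_pos"],s["contact_force"]);b=[.6405,.1002,.204];go(s,place(b,[-.035,0,.1428])[0],down(b[2],1))
a=cam("scene","s4");im=cv2.resize(a["frame"][150:240,295:435],None,fx=5.6,fy=5.6,interpolation=cv2.INTER_CUBIC);cv2.imwrite("pics/s4c.png",im)
E
```

```text
4.5 [0.57081334 0.08617766 0.14314846] [ 0.38643029  0.02430396 -3.68205494]
shift [-0.003  0.301  0.002] turn [-0.002 -0.    -0.   ]
```

View pics/s4c.png

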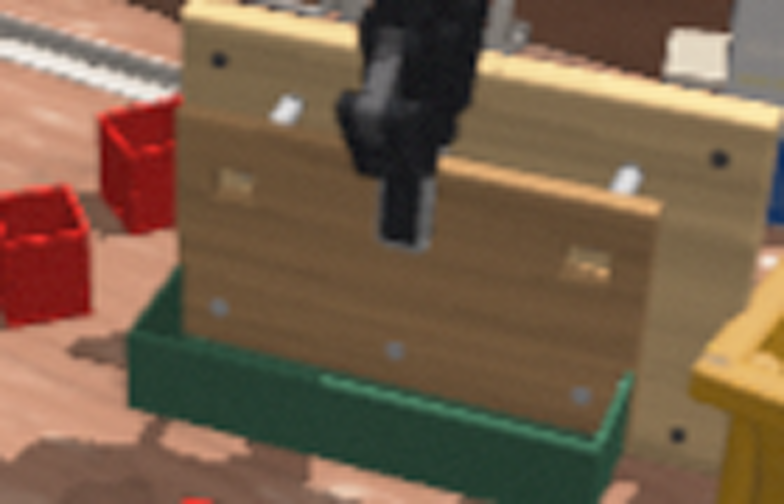

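Crop: hole centres at (236,185) and (588,265). The extrapolated pin axes pass through about (247,168) and (596,247) behind them, within about 1 px. Advancing slowly and watching the force.

Emit:
{"method": "servo_tool", "body": {
  "plan": [
    {"gripper": 1, "dx": 0, "dy": 0.03, "dz": -0.003, "rx": 0, "ry": 0, "rz": 0},
    {"gripper": 1, "dx": 0, "dy": 0.06, "dz": -0.003, "rx": 0, "ry": 0, "rz": 0},
    {"gripper": 1, "dx": 0, "dy": 0.09, "dz": -0.003, "rx": 0, "ry": 0, "rz": 0},
    {"gripper": 1, "dx": 0, "dy": 0.12, "dz": -0.003, "rx": 0, "ry": 0, "rz": 0},
    {"gripper": 1, "dx": 0, "dy": 0.12, "dz": -0.003, "rx": 0, "ry": 0, "rz": 0}
  ]
}}

```text
time: 5.05
eef_pos: [0.5868, 0.0885, 0.144]
eef_rot: [1.985, 2.435, 0.001]
contact_force: [-0.4, -0.8, -3.9]
finger_gap: 0.0091
gripper_force: 69.8
```

Emit:
{"method": "servo_tool", "body": {
  "plan": [
    {"gripper": 1, "dx": 0, "dy": 0.05, "dz": 0, "rx": 0, "ry": 0, "rz": 0},
    {"gripper": 1, "dx": 0, "dy": 0.1, "dz": 0, "rx": 0, "ry": 0, "rz": 0},
    {"gripper": 1, "dx": 0, "dy": 0.15, "dz": 0, "rx": 0, "ry": 0, "rz": 0},
    {"gripper": 1, "dx": 0, "dy": 0.16, "dz": 0, "rx": 0, "ry": 0, "rz": 0},
    {"gripper": 1, "dx": 0, "dy": 0.16, "dz": 0, "rx": 0, "ry": 0, "rz": 0}
  ]
}}

```text
time: 5.55
eef_pos: [0.6053, 0.0924, 0.1439]
eef_rot: [-1.985, -2.435, 0.0]
contact_force: [-0.1, 0.2, -4.6]
finger_gap: 0.0092
gripper_force: 69.8
```

```bash
python3 - <<'E'
from h import *
from rig import *
import cv2
s=sense();print(s["time"],s["eef_pos"],s["contact_force"],s["torque"]);b=[.6405,.1002,.204];go(s,place(b,[-.035,0,.1428])[0],down(b[2],1))
a=cam("scene","s5");im=cv2.resize(a["frame"][150:240,295:435],None,fx=5.6,fy=5.6,interpolation=cv2.INTER_CUBIC);cv2.imwrite("pics/s5c.png",im)
# brightness/greyness in holes region: pins seen through holes are grey (low saturation)
h=cv2.cvtColor(im,cv2.COLOR_BGR2HSV);m=((h[...,1]<45)&(h[...,2]>130)).astype(np.uint8)
n,_,st,ce=cv2.connectedComponentsWithStats(m)
print([(st[i].tolist(),np.round(ce[i]).tolist()) for i in range(1,n) if st[i][4]>60])
E
```

```text
5.55 [0.60529696 0.09241203 0.1438593 ] [-0.12359152  0.20729553 -4.59404848] [-0.05482639  0.00300286 -0.03400128]
shift [0.004 0.009 0.009] turn [-0.    -0.    -0.001]
[([260, 0, 63, 16, 416], [296.0, 6.0]), ([361, 0, 21, 27, 172], [375.0, 17.0]), ([0, 15, 177, 56, 801], [92.0, 45.0]), ([513, 32, 10, 11, 87], [517.0, 37.0]), ([667, 32, 69, 55, 2929], [700.0, 59.0]), ([0, 37, 180, 63, 4010], [82.0, 69.0]), ([737, 37, 47, 27, 878], [762.0, 50.0]), ([739, 72, 30, 16, 136], [752.0, 80.0]), ([721, 92, 63, 14, 175], [755.0, 98.0]), ([244, 155, 9, 11, 72], [248.0, 160.0]), ([587, 211, 33, 37, 848], [603.0, 229.0]), ([764, 258, 11, 7, 62], [769.0, 261.0])]
```

```bash
python3 - <<'E'
from h import *
import cv2
for n in("s4","s5"):
    f=pickle.load(open(n+".pkl","rb"))["frame"];h=cv2.cvtColor(f,cv2.COLOR_BGR2HSV)
    for x,y in((339,180),(401,193)): print(n,x,y,"sat\n",h[y-7:y+6,x-6:x+9,1])
E
```

```text
s4 339 180 sat
 [[123 124 124 118 122 121 118 120 122 121 121 121 122 120 120]
 [120 117 119 126 122 120 122 123 122 121 119 120 126 121 123]
 [118 118 119 118 124 123 124 120 123 120 118 115 120 120 124]
 [123 123 118 119 120 123 122 120 118 119 121 118 120 119 124]
 [120 123 122 123 118 122 120 123 123 120 120 120 120 118 120]
 [123 124 119 120 121 118 123 122 123 120 120 120 120 118 120]
 [120 119 120 119 123 119 121 123 123 121 120 119 124 123 120]
 [114 109 107 111 105 109 118 118 118 120 119 121 117 120 119]
 [115 106 101 102  95  78  83 110 120 118 121 119 118 121 123]
 [117 108 101 100  97  92  96 112 115 124 120 124 119 123 121]
 [119 117 112 111 107 106 108 116 121 121 120 124 121 124 121]
 [122 120 121 121 120 116 116 124 122 122 123 121 121 121 120]
 [121 123 122 125 122 121 121 121 122 121 122 118 119 124 118]]
s4 401 193 sat
 [[120 119 122 120 126 122 123 124 122 122 122 120 120 120 122]
 [121 118 118 121 123 120 118 121 127 124 123 124 123 123 123]
 [118 122 117 121 118 119 119 120 120 124 122 122 121 122 123]
 [118 121 122 123 125 118 116 121 124 119 124 119 122 124 1
[... 1543 characters left out ...]
5 121]
 [118 118 119 121 114 108  34   3   0   2   7  60 100 113 121]
 [123 124 123 122 122  71  14   1   1   1  37  96 112 119 123]
 [120 119 120 121 113  27   3   1   1   4  50 118 121 120 119]
 [120 121 119 117  70  11   2   1   1  15  88 127 124 118 123]
 [121 124 121 119  45   2   1   0   3  33 115 120 119 123 121]
 [115 119 120 124  51   0   0   3  12  67 124 120 123 123 124]
 [123 119 118 118  90  18   4  11  49 109 116 118 120 118 125]
 [118 119 123 119 117  90  82  88 111 123 127 115 120 121 118]
 [122 121 118 120 123 119 118 122 122 129 123 124 122 123 118]
 [119 122 122 118 117 115 121 122 124 119 123 122 120 120 118]
 [119 122 119 123 120 124 118 122 122 119 118 118 123 124 119]]
```

Both steel tips now protrude through the holes, with no contact force. Releasing with a small opening, then lifting clear.

Emit:
{"method": "servo_tool", "body": {
  "plan": [
    {"gripper": 1, "dx": 0, "dy": 0, "dz": 0.016, "rx": 0, "ry": 0, "rz": 0},
    {"gripper": 0.4, "dx": 0, "dy": 0, "dz": 0.016, "rx": 0, "ry": 0, "rz": 0},
    {"gripper": 0.4, "dx": 0, "dy": 0, "dz": 0.016, "rx": 0, "ry": 0, "rz": 0},
    {"gripper": 0.4, "dx": 0, "dy": 0, "dz": 0.016, "rx": 0, "ry": 0, "rz": 0},
    {"gripper": 0.4, "dx": 0, "dy": 0, "dz": 0.016, "rx": 0, "ry": 0, "rz": 0}
  ]
}}

```text
time: 6.1
eef_pos: [0.6045, 0.0922, 0.1427]
eef_rot: [-1.985, -2.435, 0.0]
contact_force: [-5.8, -1.3, 3.6]
finger_gap: 0.0256
gripper_force: 2.9
```

Emit:
{"method": "servo_tool", "body": {
  "plan": [
    {"gripper": 0.4, "dx": 0, "dy": 0, "dz": -0.2, "rx": 0, "ry": 0, "rz": 0},
    {"gripper": 0.4, "dx": 0, "dy": 0, "dz": -0.5, "rx": 0, "ry": 0, "rz": 0},
    {"gripper": 0.4, "dx": 0, "dy": 0, "dz": -0.6, "rx": 0, "ry": 0, "rz": 0}
  ]
}}

```text
time: 6.4
eef_pos: [0.6075, 0.0925, 0.2182]
eef_rot: [1.982, 2.431, 0.008]
contact_force: [0.3, -0.1, 0.5]
finger_gap: 0.0259
gripper_force: 0.0
```

Emit:
{"method": "servo_tool", "body": {
  "plan": [
    {"gripper": 1, "dx": 0, "dy": -0.38, "dz": 0, "rx": 0, "ry": 0, "rz": 0},
    {"gripper": 1, "dx": 0, "dy": -0.47, "dz": 0, "rx": 0, "ry": 0, "rz": 0},
    {"gripper": 1, "dx": 0, "dy": -0.47, "dz": 0.3, "rx": 0, "ry": 0, "rz": 0},
    {"gripper": 1, "dx": 0, "dy": -0.47, "dz": 0.65, "rx": 0, "ry": 0, "rz": 0},
    {"gripper": 1, "dx": 0, "dy": -0.47, "dz": 0.65, "rx": 0, "ry": 0, "rz": 0}
  ]
}}

```text
time: 6.9
eef_pos: [0.5459, 0.081, 0.1311]
eef_rot: [-1.981, -2.429, 0.009]
contact_force: [0.6, -0.0, 0.5]
finger_gap: -0.0001
gripper_force: 0.0
```

Emit:
{"method": "servo_tool", "body": {
  "plan": [
    {"gripper": 1, "dx": 0, "dy": 0.05, "dz": 0, "rx": 0, "ry": 0, "rz": 0},
    {"gripper": 1, "dx": 0, "dy": 0.1, "dz": 0, "rx": 0, "ry": 0, "rz": 0},
    {"gripper": 1, "dx": 0, "dy": 0.15, "dz": 0, "rx": 0, "ry": 0, "rz": 0},
    {"gripper": 1, "dx": 0, "dy": 0.2, "dz": 0, "rx": 0, "ry": 0, "rz": 0}
  ]
}}

```text
time: 7.3
eef_pos: [0.5754, 0.086, 0.1378]
eef_rot: [1.983, 2.433, 0.003]
contact_force: [-0.2, -0.6, -0.2]
finger_gap: 0.0001
gripper_force: 0.0
```

Emit:
{"method": "servo_tool", "body": {
  "plan": [
    {"gripper": 1, "dx": 0, "dy": 0.05, "dz": 0, "rx": 0, "ry": 0, "rz": 0},
    {"gripper": 1, "dx": 0, "dy": 0.1, "dz": 0, "rx": 0, "ry": 0, "rz": 0},
    {"gripper": 1, "dx": 0, "dy": 0.15, "dz": 0, "rx": 0, "ry": 0, "rz": 0},
    {"gripper": 1, "dx": 0, "dy": 0.2, "dz": 0, "rx": 0, "ry": 0, "rz": 0}
  ]
}}

```text
time: 7.7
eef_pos: [0.5961, 0.0905, 0.1376]
eef_rot: [-1.985, -2.434, 0.002]
contact_force: [-8.1, -1.3, 9.6]
finger_gap: 0.0001
gripper_force: 6.6
```

Emit:
{"method": "servo_tool", "body": {
  "plan": [
    {"gripper": 1, "dx": 0, "dy": 0.04, "dz": 0, "rx": 0, "ry": 0, "rz": 0},
    {"gripper": 1, "dx": 0, "dy": 0.08, "dz": 0, "rx": 0, "ry": 0, "rz": 0},
    {"gripper": 1, "dx": 0, "dy": 0.1, "dz": 0, "rx": 0, "ry": 0, "rz": 0}
  ]
}}

```text
time: 8.0
eef_pos: [0.6075, 0.0928, 0.1375]
eef_rot: [-1.985, -2.434, 0.003]
contact_force: [-14.3, -2.5, 14.1]
finger_gap: -0.0
gripper_force: 5.3
```

Emit:
{"method": "servo_tool", "body": {
  "plan": [
    {"gripper": 1, "dx": 0, "dy": 0.02, "dz": 0, "rx": 0, "ry": 0, "rz": 0},
    {"gripper": 1, "dx": 0, "dy": 0.035, "dz": 0, "rx": 0, "ry": 0, "rz": 0},
    {"gripper": 1, "dx": 0, "dy": 0.035, "dz": 0, "rx": 0, "ry": 0, "rz": 0}
  ]
}}

```text
time: 8.3
eef_pos: [0.6074, 0.0928, 0.1376]
eef_rot: [-1.982, -2.43, 0.012]
contact_force: [-20.6, -4.2, 17.7]
finger_gap: 0.0
gripper_force: 5.9
```

The push has stalled at about 20 N with a large upward reaction. The finger linkage is probably catching the plate's top edge. Backing off, raising the tips and pushing again.

Emit:
{"method": "servo_tool", "body": {
  "plan": [
    {"gripper": 1, "dx": 0, "dy": -0.12, "dz": 0, "rx": 0, "ry": 0, "rz": 0},
    {"gripper": 1, "dx": 0, "dy": -0.12, "dz": -0.09, "rx": 0, "ry": 0, "rz": 0},
    {"gripper": 1, "dx": 0, "dy": -0.12, "dz": -0.09, "rx": 0, "ry": 0, "rz": 0}
  ]
}}

```text
time: 8.6
eef_pos: [0.6002, 0.0912, 0.149]
eef_rot: [1.983, 2.433, 0.004]
contact_force: [1.2, 0.4, 0.5]
finger_gap: -0.0
gripper_force: 0.0
```

```bash
python3 - <<'E'
from h import *
from rig import *
import cv2
s=sense();print(s["time"],s["eef_pos"],s["contact_force"])
a=cam("scene","s6");im=cv2.resize(a["frame"][135:250,290:450],None,fx=5,fy=5,interpolation=cv2.INTER_CUBIC);cv2.imwrite("pics/s6c.png",im)
b=[.6395,.1,.204]
for x in(-.005,-.015,-.025):
  print(x,np.round((proj(a,place(b,np.array([[x-.06,.1,.103],[x-.06,-.1,.103],[x-.06,-.1,.063],[x-.005,.1,.178],[x-.005,-.1,.178]]))-[290,135])*5),0).tolist())
E
```

```text
8.6 [0.60020421 0.09115688 0.1489973 ] [1.23502565 0.42935793 0.46341591]Traceback (most recent call last):
  File "<stdin>", line 8, in <module>
ValueError: operands could not be broadcast together with shapes (5,3) (2,)
```

View pics/s6c.png

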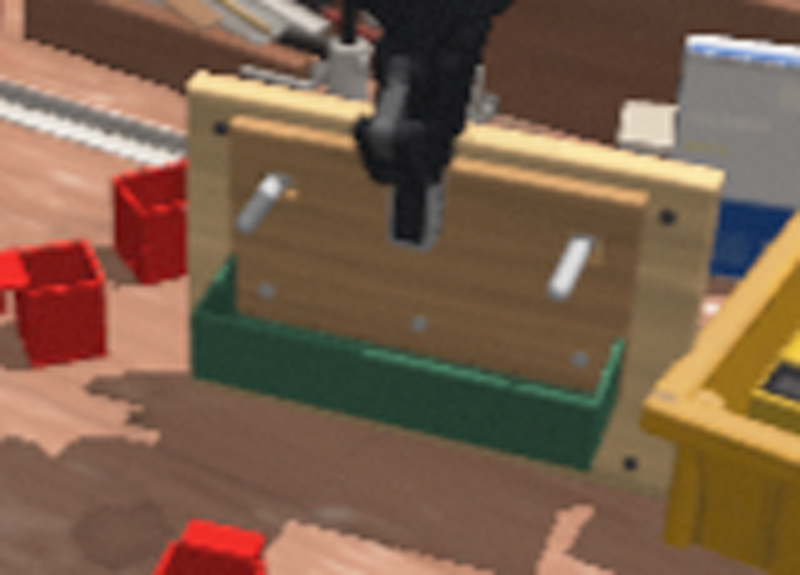

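Last picture: the tray sits close to the board, with both pins through and protruding. Front rim corners are at (192,313) and (603,402). Comparing with the home position numerically.

```bash
python3 - <<'E'
from h import *
a=pickle.load(open("s6.pkl","rb"))
b=[.6395,.1,.204]
for x in(-.005,-.01,-.015,-.025):
  P=place(b,np.array([[x-.06,.1,.103],[x-.06,-.1,.103],[x-.06,-.1,.063],[x-.005,.1,.178],[x-.005,-.1,.178],[-.06,.075,.15],[-.06,-.075,.15],[0,.13,.185],[0,-.13,.185]]))
  print(x,np.round((proj(a,P)-[290,135]+.5)*5-.5).tolist())
E
```

```text
-0.005 [[190.0, 304.0], [597.0, 400.0], [588.0, 469.0], [234.0, 117.0], [645.0, 200.0], [243.0, 228.0], [556.0, 297.0], [185.0, 84.0], [719.0, 189.0]]
-0.01 [[186.0, 310.0], [594.0, 407.0], [585.0, 475.0], [230.0, 122.0], [643.0, 205.0], [243.0, 228.0], [556.0, 297.0], [185.0, 84.0], [719.0, 189.0]]
-0.015 [[182.0, 315.0], [592.0, 413.0], [582.0, 482.0], [226.0, 127.0], [640.0, 211.0], [243.0, 228.0], [556.0, 297.0], [185.0, 84.0], [719.0, 189.0]]
-0.025 [[174.0, 326.0], [586.0, 426.0], [577.0, 495.0], [218.0, 137.0], [635.0, 222.0], [243.0, 228.0], [556.0, 297.0], [185.0, 84.0], [719.0, 189.0]]
```

Emit:
{"method": "servo_tool", "body": {
  "plan": [
    {"gripper": 1, "dx": 0, "dy": 0.05, "dz": 0, "rx": 0, "ry": 0, "rz": 0},
    {"gripper": 1, "dx": 0, "dy": 0.09, "dz": 0, "rx": 0, "ry": 0, "rz": 0},
    {"gripper": 1, "dx": 0, "dy": 0.09, "dz": 0, "rx": 0, "ry": 0, "rz": 0}
  ]
}}

```text
time: 8.95
eef_pos: [0.6101, 0.0933, 0.1464]
eef_rot: [-1.985, -2.435, -0.0]
contact_force: [0.6, 0.3, -0.2]
finger_gap: -0.0004
gripper_force: 0.0
```

Emit:
{"method": "servo_tool", "body": {
  "plan": [
    {"gripper": 1, "dx": 0, "dy": 0.03, "dz": 0, "rx": 0, "ry": 0, "rz": 0},
    {"gripper": 1, "dx": 0, "dy": 0.05, "dz": 0, "rx": 0, "ry": 0, "rz": 0},
    {"gripper": 1, "dx": 0, "dy": 0.05, "dz": 0, "rx": 0, "ry": 0, "rz": 0}
  ]
}}

```text
time: 9.25
eef_pos: [0.6148, 0.0944, 0.1464]
eef_rot: [-1.984, -2.434, 0.001]
contact_force: [-2.6, -0.4, -1.1]
finger_gap: 0.0002
gripper_force: 0.9
```

Emit:
{"method": "servo_tool", "body": {
  "plan": [
    {"gripper": 1, "dx": 0, "dy": 0.025, "dz": 0, "rx": 0, "ry": 0, "rz": 0},
    {"gripper": 1, "dx": 0, "dy": 0.05, "dz": 0, "rx": 0, "ry": 0, "rz": 0},
    {"gripper": 1, "dx": 0, "dy": 0.05, "dz": 0, "rx": 0, "ry": 0, "rz": 0}
  ]
}}

```text
time: 9.55
eef_pos: [0.6148, 0.0944, 0.1464]
eef_rot: [-1.981, -2.429, 0.015]
contact_force: [-19.4, -5.4, 8.8]
finger_gap: 0.0003
gripper_force: 9.9
```

The push is firm: 20 N with no further travel, TCP 24.5 mm in front of the face, which is exactly the plate plus a finger. The tray is home. Backing off, and refining the cup pose by silhouette.

Emit:
{"method": "servo_tool", "body": {
  "plan": [
    {"gripper": 1, "dx": 0, "dy": -0.25, "dz": 0, "rx": 0, "ry": 0, "rz": 0},
    {"gripper": 1, "dx": 0, "dy": -0.4, "dz": -0.2, "rx": 0, "ry": 0, "rz": 0},
    {"gripper": 0, "dx": 0, "dy": -0.6, "dz": -0.6, "rx": 0, "ry": 0, "rz": 0},
    {"gripper": -1, "dx": 0, "dy": -0.8, "dz": -0.8, "rx": 0, "ry": 0, "rz": 0},
    {"gripper": -1, "dx": 0, "dy": -1, "dz": -0.8, "rx": 0, "ry": 0, "rz": -0.14}
  ]
}}

```text
time: 10.05
eef_pos: [0.5055, 0.0713, 0.2478]
eef_rot: [1.793, 2.57, 0.009]
contact_force: [1.2, -0.2, -0.5]
finger_gap: 0.0433
gripper_force: 0.0
```

```bash
cat > sil.py <<'E'
from h import *
import cv2
def mask(f):
    h=cv2.cvtColor(f,cv2.COLOR_BGR2HSV);return ((h[...,1]>150)&((h[...,0]<8)|(h[...,0]>172))&(h[...,2]>60)).astype(np.uint8)
B=lambda x0,x1,y0,y1,z0,z1:np.array([[x,y,z] for x in(x0,x1) for y in(y0,y1) for z in(z0,z1)])/1000
parts=[B(-22,22,-23,23,0,50),B(22,36,-18,18,50,54),B(32,36,-18,18,34,54)]
def sil(c,pf,q,K=4):
    m=np.zeros((400*K,640*K),np.uint8)
    for p in parts:
        u=(pf(c,place(q,p))+.5)*K-.5;cv2.fillConvexPoly(m,cv2.convexHull(np.round(u*16).astype(np.int32)),1,shift=4)
    return cv2.resize(m.astype(np.float32),(640,400),interpolation=cv2.INTER_AREA)
def comp(c,pf,q):
    m=mask(c["frame"]);n,l,st,ce=cv2.connectedComponentsWithStats(m);u=pf(c,place(q,[0,0,.03]))[0]
    i=1+np.argmin(np.hypot(*(ce[1:]-u).T)+1e3*(st[1:,4]<60));return (l==i).astype(np.float32),st[i]
def fitc(views,q0):
    from scipy.optimize import minimize
    M=[(c,pf,comp(c,pf,q0)[0]) for c,pf in views]
    cost=lambda q:sum(np.abs(sil(c,pf,[q[0]/1e3,q[1]/1e3,q[2]/100])-m).sum()/m.sum() for c,pf,m in M)
    x0=[q0[0]*1e3,q0[1]*1e3,q0[2]*100]
    r=minimize(cost,x0,method="Nelder-Mead",options=dict(initial_simplex=np.array([x0]+[[x0[j]+4*(j==i) for j in range(3)] for i in range(3)])))
    return r.x/[1e3,1e3,100],r.fun
E
python3 - <<'E'
from sil import *
from rig import *
d=pickle.load(open("d0.pkl","rb"));q=pickle.load(open("Q.pkl","rb"))["cup"];w=pickle.load(open("w2.pkl","rb"))
V=dict(top=(d["top"],proj),scene=(d["scene"],proj),w2=(w,fproj))
for n,(c,pf) in V.items(): print(n,comp(c,pf,q)[1],np.round(fitc([(c,pf)],q)[0],4),fitc([(c,pf)],q)[1])
r=fitc([V["top"],V["scene"]],q);print("ts",r);r=fitc(list(V.values()),q);print("all",r)
s=sense();print(s["eef_pos"],s["time"],s["qpos"]);go(s,[r[0][0],r[0][1],.2],down(r[0][2]+np.pi/2,1))
E
```

```text
top [336 216  19  23 297] [0.4401 0.1023 0.2946] 0.0848063975572586
scene [318 239  25  36 739] [0.4429 0.1003 0.3234] 0.06833558529615402
w2 [ 261  283   45   48 1805] [0.4421 0.1027 0.2568] 0.04151662066578865
ts (array([0.44128414, 0.10145987, 0.281104  ]), np.float64(0.22046895325183868))
all (array([0.44170708, 0.10199046, 0.2700909 ]), np.float64(0.2809801995754242))
[0.50547486 0.07129091 0.24776181] 10.05 [-1.73992503e-02  1.75226563e-01 -9.39868430e-02  1.29198412e+00
  2.48349188e-04  1.20100089e+00]
shift [ 0.425 -0.414  0.393] turn [ 0.005  0.009 -1.421]
```

Emit:
{"method": "servo_tool", "body": {
  "plan": [
    {"gripper": -1, "dx": 0.43, "dy": -0.41, "dz": 0.2, "rx": 0, "ry": 0, "rz": -0.71},
    {"gripper": -1, "dx": 0.43, "dy": -0.41, "dz": 0.2, "rx": 0, "ry": 0, "rz": -0.71},
    {"gripper": -1, "dx": 0.43, "dy": -0.41, "dz": 0.2, "rx": 0, "ry": 0, "rz": -0.71},
    {"gripper": -1, "dx": 0.43, "dy": -0.41, "dz": 0.2, "rx": 0, "ry": 0, "rz": -0.71},
    {"gripper": -1, "dx": 0.43, "dy": -0.41, "dz": 0.2, "rx": 0, "ry": 0, "rz": -0.71}
  ]
}}

```text
time: 10.55
eef_pos: [0.4399, 0.1033, 0.2195]
eef_rot: [0.733, 3.053, 0.001]
contact_force: [-0.2, 0.1, 0.4]
finger_gap: 0.0856
gripper_force: 0.0
```

Emit:
{"method": "servo_tool", "body": {
  "plan": [
    {"gripper": -1, "dx": 0, "dy": 0, "dz": 0, "rx": 0, "ry": 0, "rz": -0.71},
    {"gripper": -1, "dx": 0, "dy": 0, "dz": 0, "rx": 0, "ry": 0, "rz": -0.71},
    {"gripper": -1, "dx": 0, "dy": 0, "dz": 0, "rx": 0, "ry": 0, "rz": -0.71},
    {"gripper": -1, "dx": 0, "dy": 0, "dz": 0, "rx": 0, "ry": 0, "rz": -0.71},
    {"gripper": -1, "dx": 0, "dy": 0, "dz": 0, "rx": 0, "ry": 0, "rz": -0.71}
  ]
}}

```text
time: 11.05
eef_pos: [0.4402, 0.1032, 0.2193]
eef_rot: [-0.425, 3.111, 0.0]
contact_force: [-0.5, -0.2, -0.1]
finger_gap: 0.085
gripper_force: 0.0
```

```bash
python3 - <<'E'
from sil import *
from rig import *
s=sense();d=pickle.load(open("d0.pkl","rb"));q=[.4417,.102,.27];c=cam("wrist","w7")
print(s["time"],s["eef_pos"],comp(c,fproj,q)[1],fproj(c,place(q,[0,0,.03])))
print(fitc([(c,fproj)],q));w=pickle.load(open("w2.pkl","rb"))
r=fitc([(c,fproj),(w,fproj),(d["top"],proj),(d["scene"],proj)],q);print(r)
go(s,[r[0][0],r[0][1],.016],down(r[0][2]+np.pi/2,1))
E
```

```text
11.05 [0.44017403 0.10315774 0.21931581] [ 296  149   46   63 2599] [[319.14595541 173.07328775]]
(array([0.44160971, 0.10163597, 0.28734721]), np.float64(0.033522509038448334))
(array([0.44190175, 0.10173464, 0.26565525]), np.float64(0.3181493580341339))
shift [-0.007 -0.015  1.694] turn [-0.     0.002  0.006]
```

Emit:
{"method": "servo_tool", "body": {
  "plan": [
    {"gripper": -1, "dx": -0.008, "dy": -0.013, "dz": 0.4, "rx": 0, "ry": 0, "rz": 0},
    {"gripper": -1, "dx": -0.008, "dy": -0.013, "dz": 0.8, "rx": 0, "ry": 0, "rz": 0},
    {"gripper": -1, "dx": -0.008, "dy": -0.013, "dz": 0.9, "rx": 0, "ry": 0, "rz": 0}
  ]
}}

```text
time: 11.4
eef_pos: [0.4378, 0.1017, 0.1068]
eef_rot: [0.411, -3.109, -0.001]
contact_force: [-0.9, -0.3, -0.0]
finger_gap: 0.0857
gripper_force: 0.0
```

```bash
python3 - <<'E'
from h import *
from rig import *
s=sense();print(s["eef_pos"],s["contact_force"]);go(s,[.4418,.1017,.016],down(.275+np.pi/2,1))
E
```

```text
[0.43783392 0.1016687  0.10677914] [-0.87069651 -0.26429508 -0.03425488]
shift [-0.036 -0.009  0.756] turn [ 0.001 -0.005 -0.012]
```

Emit:
{"method": "servo_tool", "body": {
  "plan": [
    {"gripper": -1, "dx": 0, "dy": -0.003, "dz": 0.4, "rx": 0, "ry": 0, "rz": 0},
    {"gripper": -1, "dx": 0, "dy": -0.003, "dz": 0.65, "rx": 0, "ry": 0, "rz": 0},
    {"gripper": -1, "dx": 0, "dy": -0.003, "dz": 0.77, "rx": 0, "ry": 0, "rz": 0},
    {"gripper": -1, "dx": 0, "dy": -0.003, "dz": 0.77, "rx": 0, "ry": 0, "rz": 0},
    {"gripper": -1, "dx": 0, "dy": -0.003, "dz": 0.77, "rx": 0, "ry": 0, "rz": 0}
  ]
}}

```text
time: 11.9
eef_pos: [0.4415, 0.1015, 0.019]
eef_rot: [-0.414, 3.113, 0.0]
contact_force: [0.3, -0.2, 1.2]
finger_gap: 0.0851
gripper_force: 0.0
```

```bash
python3 - <<'E'
from h import *
from rig import *
s=sense();print(s["eef_pos"],s["contact_force"]);go(s,[.4418,.1017,.016],down(.275+np.pi/2,1))
E
```

```text
[0.44150413 0.10152585 0.01897684] [ 0.30787079 -0.17353469  1.20817927]
shift [-0.003  0.001  0.025] turn [-0.     0.001 -0.01 ]
```

Well placed. Gripping the cup gently, then lifting.

Emit:
{"method": "servo_tool", "body": {
  "newtons": 25,
  "plan": [
    {"gripper": 1, "dx": 0, "dy": 0, "dz": 0, "rx": 0, "ry": 0, "rz": 0},
    {"gripper": 1, "dx": 0, "dy": 0, "dz": 0, "rx": 0, "ry": 0, "rz": 0},
    {"gripper": 1, "dx": 0, "dy": 0, "dz": 0, "rx": 0, "ry": 0, "rz": 0},
    {"gripper": 1, "dx": 0, "dy": 0, "dz": 0, "rx": 0, "ry": 0, "rz": 0},
    {"gripper": 1, "dx": 0, "dy": 0, "dz": 0, "rx": 0, "ry": 0, "rz": 0}
  ]
}}

```text
time: 12.4
eef_pos: [0.442, 0.1016, 0.0196]
eef_rot: [-0.416, 3.111, -0.0]
contact_force: [-0.3, -0.1, 5.7]
finger_gap: 0.0457
gripper_force: 26.2
```

Emit:
{"method": "servo_tool", "body": {
  "plan": [
    {"gripper": 1, "dx": 0, "dy": 0, "dz": -0.3, "rx": 0, "ry": 0, "rz": 0},
    {"gripper": 1, "dx": 0, "dy": 0, "dz": -0.65, "rx": 0, "ry": 0, "rz": 0},
    {"gripper": 1, "dx": 0, "dy": 0, "dz": -0.7, "rx": 0, "ry": 0, "rz": 0},
    {"gripper": 1, "dx": 0, "dy": 0, "dz": -0.7, "rx": 0, "ry": 0, "rz": 0}
  ]
}}

```text
time: 12.8
eef_pos: [0.4424, 0.1016, 0.1042]
eef_rot: [-0.416, 3.11, -0.0]
contact_force: [0.2, -0.2, -1.0]
finger_gap: 0.0456
gripper_force: 26.2
```

```bash
python3 - <<'E'
from sil import *
from rig import *
s=sense();print(s["time"],s["eef_pos"],s["contact_force"],s["finger_gap"],s["gripper_force"])
R=Ro.from_rotvec(s["eef_rot"]).as_matrix();print("az",np.arctan2(R[1,1],R[0,1])-np.pi/2)
t=cam("top","t8");sc=cam("scene","s8");w=cam("wrist","w8")
for n,c in(("s8",sc),("w8",w)): print(n,comp(c,proj if n=="s8" else fproj,[s["eef_pos"][0],s["eef_pos"][1],.27])[1])
# target: rim in robot frame; TCP height over cup base=.0186
n=np.array([np.cos(.204),np.sin(.204)]);p=np.array([.6148,.0944])+.0145*n
rim=p-.0525*n;print("rim",rim)
tgt=rim-.027*n-.02*n;print(tgt);go(s,[*tgt,.019+.053+.026],down(.204+np.pi/2,1))
E
```

```text
12.8 [0.44238958 0.10156507 0.10416601] [ 0.21302942 -0.20065977 -0.98665909] 0.04562071737993327 26.170451045036316
az 0.26568879216401253
s8 [317 210  25  39 725]
w8 [  264   200   113   142 13894]
rim [0.57758797 0.08670166]
[0.53156255 0.07718002]
shift [-0.663 -0.391  0.054] turn [-0.001  0.004  0.059]
```

Emit:
{"method": "servo_tool", "body": {
  "plan": [
    {"gripper": 1, "dx": -0.3, "dy": -0.18, "dz": 0, "rx": 0, "ry": 0, "rz": 0.058},
    {"gripper": 1, "dx": -0.6, "dy": -0.36, "dz": 0, "rx": 0, "ry": 0, "rz": 0.058},
    {"gripper": 1, "dx": -0.665, "dy": -0.39, "dz": 0.03, "rx": 0, "ry": 0, "rz": 0.058},
    {"gripper": 1, "dx": -0.665, "dy": -0.39, "dz": 0.03, "rx": 0, "ry": 0, "rz": 0.058},
    {"gripper": 1, "dx": -0.665, "dy": -0.39, "dz": 0.03, "rx": 0, "ry": 0, "rz": 0.058}
  ]
}}

```text
time: 13.45
eef_pos: [0.5279, 0.0774, 0.0973]
eef_rot: [0.321, -3.121, -0.001]
contact_force: [0.0, -0.9, -0.6]
finger_gap: 0.0458
gripper_force: 26.1
```

```bash
cat > chk.py <<'E'
from sil import *
from rig import *
import sys
s=sense();print(s["time"],s["eef_pos"],s["contact_force"])
n=np.array([np.cos(.204),np.sin(.204)]);rim=np.array([.57759,.0867]);t=rim-.027*n
go(s,[*t,.0726],down(.204+np.pi/2,1))
E
cat > g.py <<'E'
from chk import *
# fit green tray rim & cup in scene view: cup-to-tray distance in same picture
c=cam("scene",sys.argv[1]);p=s["eef_pos"];z=p[2]-.0196
m,st=comp(c,proj,[p[0],p[1],.2]);print(st)
import sil
P0=[q+[0,0,z] for q in sil.parts];sil.parts[:]=P0
for dx in(-.004,-.002,0,.002,.004):
    q=[p[0]+dx*n[0],p[1]+dx*n[1],.204];S=sil.sil(c,proj,q);print(dx,round(float(np.abs(S-m).sum()/m.sum()),3))
E
python3 g.py s9
```

```text
13.45 [0.52789867 0.07741696 0.09727085] [ 0.00832451 -0.91682175 -0.6151069 ]
shift [-0.197 -0.009  0.205] turn [ 0.001 -0.004  0.001]
[348 196  24  38 674]
-0.004 0.227
-0.002 0.206
0 0.19
0.002 0.197
0.004 0.224
```

Emit:
{"method": "servo_tool", "body": {
  "plan": [
    {"gripper": 1, "dx": -0.1, "dy": -0.006, "dz": 0, "rx": 0, "ry": 0, "rz": 0},
    {"gripper": 1, "dx": -0.18, "dy": -0.009, "dz": 0, "rx": 0, "ry": 0, "rz": 0},
    {"gripper": 1, "dx": -0.185, "dy": -0.009, "dz": 0, "rx": 0, "ry": 0, "rz": 0},
    {"gripper": 1, "dx": -0.185, "dy": -0.009, "dz": 0, "rx": 0, "ry": 0, "rz": 0}
  ]
}}

```text
time: 13.9
eef_pos: [0.5516, 0.081, 0.0989]
eef_rot: [0.322, -3.125, -0.0]
contact_force: [0.1, -0.1, -1.0]
finger_gap: 0.0455
gripper_force: 26.1
```

```bash
python3 chk.py
```

```text
13.9 [0.55160932 0.08099922 0.09893516] [ 0.08799951 -0.07848335 -0.9543066 ]
shift [0.003 0.003 0.219] turn [ 0.    -0.     0.001]
```

Emit:
{"method": "servo_tool", "body": {
  "plan": [
    {"gripper": 1, "dx": 0.003, "dy": 0, "dz": 0.05, "rx": 0, "ry": 0, "rz": 0},
    {"gripper": 1, "dx": 0.003, "dy": 0, "dz": 0.1, "rx": 0, "ry": 0, "rz": 0},
    {"gripper": 1, "dx": 0.003, "dy": 0, "dz": 0.13, "rx": 0, "ry": 0, "rz": 0},
    {"gripper": 1, "dx": 0.003, "dy": 0, "dz": 0.13, "rx": 0, "ry": 0, "rz": 0}
  ]
}}

```text
time: 14.3
eef_pos: [0.5509, 0.0806, 0.0823]
eef_rot: [0.321, -3.123, -0.0]
contact_force: [-0.4, -0.3, -0.8]
finger_gap: 0.0457
gripper_force: 26.1
```

The lip is already below the rim height with no contact, so the hook straddles the wall. Lowering to rest.

Emit:
{"method": "servo_tool", "body": {
  "plan": [
    {"gripper": 1, "dx": 0, "dy": 0, "dz": 0.04, "rx": 0, "ry": 0, "rz": 0},
    {"gripper": 1, "dx": 0, "dy": 0, "dz": 0.07, "rx": 0, "ry": 0, "rz": 0},
    {"gripper": 1, "dx": 0, "dy": 0, "dz": 0.075, "rx": 0, "ry": 0, "rz": 0},
    {"gripper": 1, "dx": 0, "dy": 0, "dz": 0.075, "rx": 0, "ry": 0, "rz": 0}
  ]
}}

```text
time: 14.7
eef_pos: [0.5517, 0.0806, 0.0741]
eef_rot: [0.321, -3.125, -0.0]
contact_force: [-0.8, 0.1, -0.5]
finger_gap: 0.0458
gripper_force: 26.1
```

Emit:
{"method": "servo_tool", "body": {
  "plan": [
    {"gripper": 1, "dx": 0, "dy": 0, "dz": 0.01, "rx": 0, "ry": 0, "rz": 0},
    {"gripper": 1, "dx": 0, "dy": 0, "dz": 0.015, "rx": 0, "ry": 0, "rz": 0},
    {"gripper": 1, "dx": 0, "dy": 0, "dz": 0.015, "rx": 0, "ry": 0, "rz": 0}
  ]
}}

```text
time: 15.0
eef_pos: [0.5518, 0.0807, 0.0726]
eef_rot: [-0.321, 3.125, 0.0]
contact_force: [0.1, -0.0, -0.7]
finger_gap: 0.0456
gripper_force: 26.2
```

Emit:
{"method": "servo_tool", "body": {
  "plan": [
    {"gripper": 1, "dx": 0, "dy": 0, "dz": 0.012, "rx": 0, "ry": 0, "rz": 0},
    {"gripper": 1, "dx": 0, "dy": 0, "dz": 0.012, "rx": 0, "ry": 0, "rz": 0},
    {"gripper": 1, "dx": 0, "dy": 0, "dz": 0.012, "rx": 0, "ry": 0, "rz": 0}
  ]
}}

```text
time: 15.3
eef_pos: [0.552, 0.0807, 0.0719]
eef_rot: [-0.321, 3.124, 0.0]
contact_force: [-1.8, 1.2, 5.0]
finger_gap: 0.0455
gripper_force: 25.4
```

Resting on the rim (5 N up). Releasing and rising straight up.

Emit:
{"method": "servo_tool", "body": {
  "plan": [
    {"gripper": -0.1, "dx": 0, "dy": 0, "dz": 0, "rx": 0, "ry": 0, "rz": 0},
    {"gripper": -0.2, "dx": 0, "dy": 0, "dz": 0, "rx": 0, "ry": 0, "rz": 0},
    {"gripper": -0.5, "dx": 0, "dy": 0, "dz": 0, "rx": 0, "ry": 0, "rz": 0},
    {"gripper": -0.5, "dx": 0, "dy": 0, "dz": 0, "rx": 0, "ry": 0, "rz": 0},
    {"gripper": -0.5, "dx": 0, "dy": 0, "dz": 0, "rx": 0, "ry": 0, "rz": 0}
  ]
}}

```text
time: 15.8
eef_pos: [0.5517, 0.0806, 0.0709]
eef_rot: [0.321, -3.125, -0.0]
contact_force: [-0.3, 0.1, -0.9]
finger_gap: 0.064
gripper_force: 0.0
```

Emit:
{"method": "servo_tool", "body": {
  "plan": [
    {"gripper": -0.5, "dx": 0, "dy": 0, "dz": -0.15, "rx": 0, "ry": 0, "rz": 0},
    {"gripper": -0.5, "dx": 0, "dy": 0, "dz": -0.4, "rx": 0, "ry": 0, "rz": 0},
    {"gripper": -0.5, "dx": 0, "dy": 0, "dz": -0.7, "rx": 0, "ry": 0, "rz": 0},
    {"gripper": -0.5, "dx": 0, "dy": 0, "dz": -1, "rx": 0, "ry": 0, "rz": 0},
    {"gripper": -0.5, "dx": 0.4, "dy": 0, "dz": -1, "rx": 0, "ry": 0, "rz": 0}
  ]
}}

```text
time: 16.3
eef_pos: [0.5144, 0.0708, 0.1975]
eef_rot: [-0.32, 3.108, -0.003]
contact_force: [0.2, -0.2, 0.6]
finger_gap: 0.0645
gripper_force: 0.0
```

Emit:
{"method": "servo_tool", "body": {
  "plan": [
    {"gripper": -0.5, "dx": 1, "dy": 0.7, "dz": -0.2, "rx": 0, "ry": 0, "rz": 0},
    {"gripper": -0.5, "dx": 1, "dy": 0.7, "dz": -0.2, "rx": 0, "ry": 0, "rz": 0},
    {"gripper": -0.5, "dx": 1, "dy": 0.7, "dz": -0.2, "rx": 0, "ry": 0, "rz": 0},
    {"gripper": -0.5, "dx": 1, "dy": 0.7, "dz": -0.2, "rx": 0, "ry": 0, "rz": 0}
  ]
}}

```text
time: 16.7
eef_pos: [0.3652, 0.1299, 0.216]
eef_rot: [0.326, -3.123, -0.001]
contact_force: [1.2, -0.7, 0.9]
finger_gap: 0.0639
gripper_force: 0.0
```

```bash
python3 - <<'E'
from sil import *
from rig import *
import sil
s=sense();print(s["time"],s["eef_pos"],s["contact_force"])
n=np.array([np.cos(.204),np.sin(.204)]);q=[*(np.array([.57759,.0867])-.027*n),.204]
c=cam("scene","s10");d=pickle.load(open("d0.pkl","rb"))
P0=list(sil.parts);sil.parts[:]=[p+[0,0,.053] for p in P0]
m,st=comp(c,proj,q);print("cup",st)
r=fitc([(c,proj)],q);print(q,r)
# tray plate vs home: green mask IoU for several standoffs
h=cv2.cvtColor(c["frame"],cv2.COLOR_BGR2HSV);g=((h[...,0]>60)&(h[...,0]<95)&(h[...,1]>80)).astype(np.uint8);g[:,:320]*=1
k,l,st,ce=cv2.connectedComponentsWithStats(g);i=[j for j in range(1,k) if st[j][4]>100];print("green",[st[j].tolist() for j in i])
P=place([.6375,.0993,.204],np.array([[-.065,.1,.103],[-.065,-.1,.103],[-.065,-.1,.063],[-.065,.1,.063],[-.01,-.1,.178]]));print(np.round(proj(c,P),1).tolist())
# bystanders: compare to first image
a=cv2.absdiff(c["frame"],d["scene"]["frame"]).max(2)
for nm,(x0,y0,x1,y1) in dict(box=(386,262,418,304),marker=(408,255,458,288),tape=(232,172,275,200)).items(): print(nm,(a[y0:y1,x0:x1]>40).mean())
E
```

```text
16.7 [0.36515852 0.12994635 0.21595864] [ 1.2373742  -0.72726861  0.91441491]
cup [352 200  25  37 730]
[np.float64(0.5511498703228942), np.float64(0.08123012407290367), 0.204] (array([0.55004325, 0.07806453, 0.24235976]), np.float64(0.04041095823049545))
green [[565, 23, 32, 67, 958], [329, 187, 31, 27, 403], [376, 203, 39, 25, 483]]
[[327.4, 195.9], [408.9, 215.2], [407.0, 229.0], [327.6, 209.1], [418.5, 175.1]]
box 0.0
marker 0.0
tape 0.21843853820598005
```

```bash
python3 -c "
from rig import *
print(job_done())"
```

```text
the job is handed in; nothing more can be done
None
```

I hung the tray fully home on both pins, then hung the red cup upright by its hook over the tray's front rim, and handed the job in at about 16.8 s. The box and marker are unmoved; I had no clear final check on the tape roll, but the arm never went near it.

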